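# Fish the memory stick out of the desk rack

## Task

The memory stick has slid to the back of one bay of the low wire desk rack, where fingers do not reach. Take the hooked pick by its wooden handle, reach in over the stick, lower the hook behind its far end and drag it out until the whole stick lies on the bench in front of the rack; then set the pick down on the bench. Do not touch the stick with the gripper, and leave the dust cap in the other bay where it is.

Things in the scene. Friction and masses are not known exactly. Their poses are not given: they have to be found in the camera images.
- rack: Grey steel desk rack, fixed: 134 mm deep (x), 104 wide (y), 62 high; walls 4 mm thick and 22 high, above them and as roof a cage of 3 mm wires 12 mm apart. Origin on the bench at the middle of its open front; x points into the bays. Two bays, centre lines y = +25 and -25 mm, each 46 wide, 130 deep to a closed back, 58 mm clear under the wires, open over the whole front, no floor (bench).
- pick: Hooked pick standing level, 80 g. Origin at bench level under the hook; x from handle to hook. Wooden handle block 80 long (x), 22 wide (y), 32 mm high, flat on the bench, centred at x = -145 mm; grip it there from above, across y. A 6 mm steel rod, centre line 22 mm up, carries the hook: a blade 16 mm wide (y), 4 thick (x), hanging to 2 mm above the bench.
- memory_stick: Memory stick lying flat in either bay: blue body 18 mm wide, 9 high, thinner metal plug, 53 mm long in all. Origin mid-underside; y along it, plug at -y. Plug points out of the bay; blunt end, 26 mm from the origin, to the back. Origin 58 to 72 mm inside the rack's front, within 7 mm of the bay's centre line, turned at most 0.1 rad. About 30 g, slides freely.
- dust_cap: Round black dust cap, 35 mm across, 12 mm high, lying flat in the other bay. Origin at the middle of its underside. To be left alone.

How it is judged (in metres and radians):
On the way:
1. the pick's hook is down behind the far end of the memory stick (y of pick in the frame of memory_stick above 0.022 m and horizontal distance between pick and memory_stick below 0.06 m and height (world z) of pick below 0.008 m and x of memory_stick in the frame of rack above 0.02 m), for 0.1 s.
At the end, for the whole second after the job is handed in: The memory stick lies at rest on the bench in front of the rack, its middle 25 to 200 mm before the open front and within 130 mm of the rack's centre line; the pick lies released and at rest on the bench; the dust cap is within 20 mm of where it was (x of memory_stick in the frame of rack between -0.2 and -0.025 m and y of memory_stick in the frame of rack between -0.13 and 0.13 m and height (world z) of memory_stick below 0.015 m and linear speed of each of memory_stick, pick below 0.02 m/s and height (world z) of pick below 0.03 m and distance of dust_cap from where it was at the start of the episode below 0.02 m); the robot touches nothing.
It fails at once if the gripper touches the memory stick (contact force between the fingers and memory_stick above 0.3 N).
It fails at once if the dust cap is pushed more than 20 mm (distance of dust_cap from where it was at the start of the episode above 0.02 m).
It also fails if it takes over 38 s, if anything falls off the work surface, if the arm or the gripper's body presses on something with over 40 N, if the wrist force passes 120 N, or if a joint passes its speed limit or range.

## Robot

A 7-joint arm with a two-finger parallel gripper is mounted at the origin on a cart in front of the work surface, level with it; the furniture and walls round the work are solid. World frame = base frame: x ahead of the robot, y to its left, z up, the work surface at z = 0. Lengths are in mm, angles in rad, forces in N, time in s.
With the tool pointing down it reaches from about 425 to 875 mm from the base axis. Payload 9.9 kg.
Tool frame: the origin (TCP) lies midway between the tips of the shut fingers; the grasp point (between the pads) lies manip.grip_point_offset behind it (manip.grip_point_offset is the distance from the TCP to the grasp point, in mm); z points along the fingers, y is the line along which they close (so a half turn about z gives the same grasp; the last joint's range is limited). The gripper opens to 85 mm and grips with 20 to 120 N. Pads are 22 mm wide; open, the fingers measure 114 mm over their backs; the gripper's body (76 mm by 85 mm) begins 54 mm behind the grasp point. The pads swing forward as they close: fully open they stand 13 mm farther back than shut.
Start: joints at [1.108, 0.576, 0.025, 1.437, -0.015, 1.129, -0.057], TCP at [249.623, -627.15, 231.289] pointing down, gripper open.
Joint ranges: [-2.76, 2.76], [-0.34, 2.15], [-1.52, 1.57], [0.19, 2.46], [-1.09, 4.23], [0.17, 1.99], [-2.82, 2.82]. Speed limits (rad/s): [2.22, 2.22, 3.01, 3.01, 3.14, 3.14, 3.14].

## Interface

Orientations are given as a rotation vector (axis times angle).
In Python, from workcell import manip gives the robot as it stands.
- The arm moves only by the tool send_path, called after ">>>" as name(argument=value, ...), one argument or row to a line, values as JSON. Schema: {"type":"object","properties":{"segments":{"type":"array","items":{"type":"number"},"minItems":6,"maxItems":60},"finger_gap":{"type":"number"},"squeeze":{"type":"number"},"only":{"type":"string"},"quiet":{"type":"boolean"},"lines":{"type":"string"}},"required":["segments"],"additionalProperties":false}. segments is one flat list of numbers that holds 1 to 10 rows one after another, with no inner brackets; each row has 6 numbers: dx, dy, dz in a scale on which 1.0 is 200 mm, then a rotation vector rx, ry, rz in a scale on which 1.0 is 4 rad; each row shifts and turns the commanded pose from where the row before left it, along the tool's axes as they then stand; what a row does not reach is not made up. A row lasts 1/12 s, in which the tool goes at most 41.7 mm and 0.125 rad, less where a joint would pass 70% of its speed; a pose out of reach is approached as far as the arm can. finger_gap is the finger opening in mm, set as the call begins (left out keeps the last). The fingers move at their own pace and stop on an object; squeeze is the grip in N (left out, the last holds). Time passes only in rows, so rows that do not move let the fingers close. The tool returns the time, the measured TCP pose, the force, the opening and the grip force at its end. only (a regular expression) keeps the lines of the reply that match it, lines (a string "A,B") keeps lines A to B, and quiet returns only ok. No shift or turn number may pass 1 either way. Input that does not fit is refused with a message, and nothing moves.
- manip.get_obs(): the state, without advancing time (a new reading comes with each control period).
- manip.camera(name): name is "scene" or "top" or "wrist"; returns a dict with "frame" (400x640x3 uint8, blue, green, red), "vfov" (degrees; the focal length in pixels is half the picture's height over the tangent of half this angle, whatever the lens; pixels are square), "cx", "cy" (the principal point, pixels), "dist_coeffs" ([k1, k2, p1, p2, k3] as OpenCV has them; the pictures are not rectified), "pose" (4x4, takes a point from camera to world coordinates). Camera axes: x right, y down, z forward; pixel columns grow to the right and rows downward; lengths in mm; the calibration is good to about 2 mm. A picture is of the moment at which its call begins. There is no depth.
- manip.finish_job(): hands the job in; it is judged then, once.
The state is a dict: "t": time; "joints": joint angles; "qd": joint speeds; "effort": joint torques, N m; "position": TCP position; "ee_rot": TCP orientation; "force": force on the tool from outside, world axes, zero at the start; "torque": the same for the moment, N m; "grip_width": finger opening in mm; "finger_force": force on a finger pad.
Only numpy, scipy, OpenCV 4.12 (cv2) and the standard library are available. Lean on these libraries where they do the work, as an engineer would, in place of code of your own. Each camera call takes 0.05 s, during which the arm holds its last target. There are 200 camera calls.

## Working session

There is one attempt and no reset: what is moved stays moved. The work goes in short steps, Python scripts to look and compute and a tool call to move; the robot and the scene stay as the last step left them, time stands still between calls to the robot, and variables do not carry over. Pictures are saved under pics/ and viewed, at most 10 in all, crops included, and the job is handed in when it is done.

```bash
ls; mkdir -p pics; cat > h.py <<'E'
import numpy as np, cv2, pickle
from workcell import manip
def K(c):
    f=200/np.tan(np.radians(c['vfov']/2)); return np.array([[f,0,c['cx']],[0,f,c['cy']],[0,0,1.]])
def snap(name,fn):
    c=manip.camera(name); cv2.imwrite(f'pics/{fn}.png',c['frame']); pickle.dump(c,open(f'pics/{fn}.pkl','wb')); return c
def load(fn): return pickle.load(open(f'pics/{fn}.pkl','rb'))
def ray(c,uv):
    p=cv2.undistortPoints(np.array([[uv]],float),K(c),np.array(c['dist_coeffs'],float))[0,0]
    T=np.array(c['pose']); return T[:3,3],T[:3,:3]@np.array([p[0],p[1],1])
def onz(c,uv,z):
    o,d=ray(c,uv); return (o+d*(z-o[2])/d[2])
def tri(l):
    A=np.zeros((3,3));b=np.zeros(3)
    R=[ray(c,u) for c,u in l]
    for o,d in R:
        d=d/np.linalg.norm(d);P=np.eye(3)-np.outer(d,d);A+=P;b+=P@o
    x=np.linalg.solve(A,b)
    return x,[np.linalg.norm(np.cross(x-o,d/np.linalg.norm(d))) for o,d in R]
def proj(c,X):
    T=np.linalg.inv(np.array(c['pose']));r=cv2.Rodrigues(T[:3,:3])[0]
    return cv2.projectPoints(np.array(X,float).reshape(-1,3),r,T[:3,3],K(c),np.array(c['dist_coeffs'],float))[0][:,0]
E
python3 - <<'E'
from h import *
for n in ['scene','top','wrist']:
    c=snap(n,n+'0'); print(n,c['vfov'],np.round(c['pose'],3).tolist(),c['dist_coeffs'])
o=manip.get_obs(); print({k:np.round(o[k],3) for k in('t','position','ee_rot','grip_width')},manip.grip_point_offset)
a=cv2.imread('pics/scene0.png');b=cv2.imread('pics/top0.png')
cv2.imwrite('pics/both.png',cv2.resize(np.vstack([a,b]),None,fx=.75,fy=.75))
E
```

```text
pics
workcell.py
scene 48.099601012021935 [[-0.66, -0.577, 0.481, 190.855], [-0.751, 0.494, -0.438, 435.118], [0.015, -0.651, -0.759, 680.374], [0.0, 0.0, 0.0, 1.0]] [-0.11385558  0.          0.          0.          0.        ]
top 42.573906749024154 [[-0.017, -0.992, 0.129, 464.887], [-1.0, 0.019, 0.016, 39.458], [-0.018, -0.128, -0.992, 1032.257], [0.0, 0.0, 0.0, 1.0]] [0.05293937 0.         0.         0.         0.        ]
wrist 65.70664196092189 [[0.37, -0.897, -0.241, 310.342], [-0.929, -0.357, -0.095, -603.632], [-0.001, 0.259, -0.966, 373.696], [0.0, 0.0, 0.0, 1.0]] [-0.02768056  0.          0.          0.          0.        ]
{'t': np.float64(0.15), 'position': array([ 249.496, -626.83 ,  230.633]), 'ee_rot': array([-3.084e+00, -5.910e-01,  1.000e-03]), 'grip_width': np.float64(85.404)} 18.700000000000003
```

View pics/both.png

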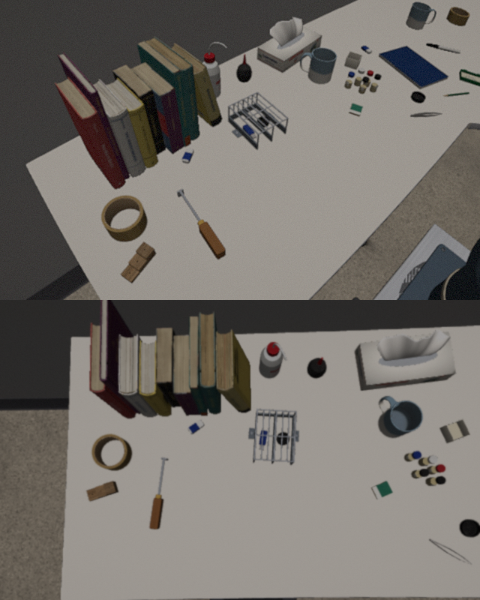

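The composite (0.75 scale) shows the rack near top px (364,180), with the stick in its left bay and the cap in the right. The pick's hook is near top px (219,212) and its handle near (208,285). I'll enlarge these next.

```bash
python3 - <<'E'
import cv2,numpy as np
b=cv2.imread('pics/top0.png');s=cv2.imread('pics/scene0.png')
def cr(im,x,y,w,h,k):
    r=cv2.resize(im[y:y+h,x:x+w],None,fx=k,fy=k,interpolation=cv2.INTER_CUBIC)
    r=np.clip(r*1.5,0,255).astype('uint8')
    for i in range(x-x%10+10,x+w,10): cv2.line(r,((i-x)*k,0),((i-x)*k,12 if i%50==0 else 5),(0,0,255),1)
    for j in range(y-y%10+10,y+h,10): cv2.line(r,(0,(j-y)*k),(12 if j%50==0 else 5,(j-y)*k),(0,0,255),1)
    return r
# rack top, rack scene ; pick top, pick scene
cv2.imwrite('pics/rack.png',np.hstack([cr(b,325,135,80,90,5),cr(s,295,115,80,90,5)]))
cv2.imwrite('pics/pick.png',np.hstack([cr(b,180,200,80,112,5),cr(s,225,240,80,112,5)]))
E
```

```text
(no output)
```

View pics/rack.png

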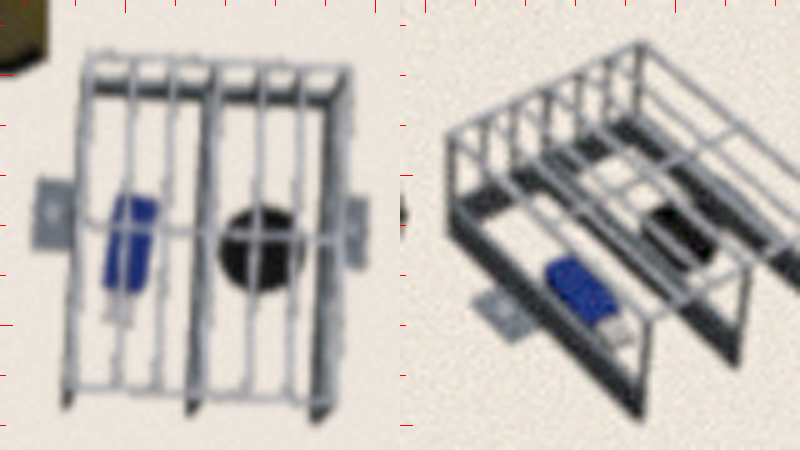

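View pics/pick.png

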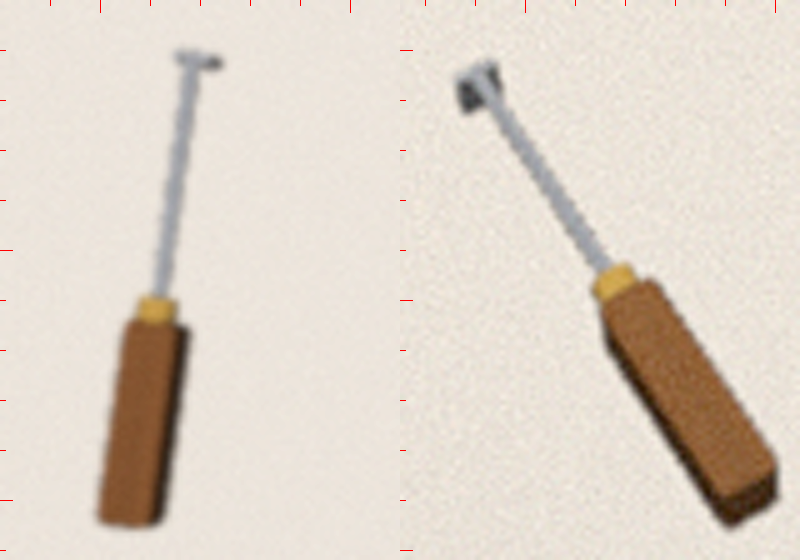

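Top crop: the stick's body corners are at (118,195), (157,197), (140,292) and (103,290) in display px, so it sits in the rack's left bay with the cap on the right. The pick's handle top face runs from (128–178,320) to (98–150,524), with the hook at (193,57).

```bash
cat > fit.py <<'E'
from h import *
from scipy.optimize import least_squares
ct,cs=load('top0'),load('scene0')
def fit(obs,x0,free_z=False):
    # obs: (cam, local xyz, uv)
    def res(p):
        r=[];c,s=np.cos(p[2]),np.sin(p[2])
        for cam,l,uv in obs:
            X=[p[0]+c*l[0]-s*l[1],p[1]+s*l[0]+c*l[1],l[2]+(p[3] if free_z else 0)]
            r.append(proj(cam,X)[0]-uv)
        return np.concatenate(r)
    q=least_squares(res,list(x0)+([0] if free_z else []),loss='soft_l1'); return q.x,np.round(res(q.x).reshape(-1,2),1).tolist()
rt=lambda x,y:(325+x/5,135+y/5); rs=lambda x,y:(295+(x-400)/5,115+y/5)
pt=lambda x,y:(180+x/5,200+y/5); ps=lambda x,y:(225+(x-400)/5,240+y/5)
if __name__=='__main__':
    print('tri front-left roof',tri([(ct,rt(70,388)),(cs,rs(650,320))]))
    print('tri back-left roof',tri([(ct,rt(88,55)),(cs,rs(452,132))]))
    print('tri blunt corners',tri([(ct,rt(118,195)),(cs,rs(548,265))]),tri([(ct,rt(157,197)),(cs,rs(580,250))]))
    print('tri handle',[tri([(ct,pt(*a)),(cs,ps(*b))]) for a,b in [((128,318),(602,303)),((178,322),(655,280)),((150,526),(776,462)),((98,522),(722,500))]])
    print('hook',tri([(ct,pt(193,57)),(cs,ps(480,70))]))
    rack=[(ct,(1.5,50.5,60.5),rt(70,388)),(cs,(1.5,50.5,60.5),rs(650,320)),(ct,(132.5,50.5,60.5),rt(88,55)),(cs,(132.5,50.5,60.5),rs(452,132)),
      (ct,(132.5,-50.5,60.5),rt(347,70)),(cs,(132.5,-50.5,60.5),rs(642,43)),(cs,(1.5,0,60.5),rs(745,265)),(ct,(0,50,0),rt(67,407)),(ct,(0,0,0),rt(192,413)),(cs,(0,52,0),rs(640,420))]
    for fz in(0,1):print('rack',fit(rack,(600,-30,0),fz))
    st=[(ct,(9,26,9),rt(118,195)),(ct,(-9,26,9),rt(157,197)),(cs,(9,26,9),rs(548,265)),(cs,(-9,26,9),rs(580,250))]
    # stick local: blunt +y ; looking down, left of +y is -x
    st=[(c,(-l[0],l[1],l[2]),u) for c,l,u in st]
    for fz in(0,1):print('stick',fit(st,(650,0,-1.57),fz))
    h=[(-105,11),(-105,-11),(-185,-11),(-185,11)]
    pk=[(ct,(*l,32),pt(*u)) for l,u in zip(h,[(128,318),(178,322),(150,526),(98,522)])]+[(cs,(*l,32),ps(*u)) for l,u in zip(h,[(602,303),(655,280),(776,462),(722,500)])]
    pk+=[(ct,(0,0,23),pt(193,57)),(cs,(0,0,23),ps(480,70))]
    for fz in(0,1):print('pick',fit(pk,(550,200,0),fz))
E
python3 fit.py
```

```text
tri front-left roof (array([589.75547945,   4.13554077,  58.1342906 ]), [np.float64(0.1985340792663331), np.float64(0.1985340792664144)])
tri back-left roof (array([719.42544412,  -6.12355581,  58.93892327]), [np.float64(0.269946297707067), np.float64(0.2699462977068105)])
tri blunt corners (array([674.06876794, -19.61899967,   7.37163523]), [np.float64(0.7818208016067459), np.float64(0.7818208016067905)]) (array([672.51521077, -35.73344554,   7.17523024]), [np.float64(1.3241535945175207), np.float64(1.324153594517567)])
tri handle [(array([498.27349529, 265.5241389 ,  26.8243819 ]), [np.float64(0.02900784746621112), np.float64(0.029007847466280896)]), (array([496.07438417, 246.48570622,  22.69944627]), [np.float64(0.5009966873807796), np.float64(0.5009966873807591)]), (array([419.12199864, 256.98217887,  25.7542725 ]), [np.float64(1.1841852907156396), np.float64(1.184185290715593)]), (array([420.87119624, 277.2756877 ,  24.59335715]), [np.float64(1.045552800043978), np.float64(1.0455528000440457)])]
hook (array([601.22306166, 241.93061889,  21.55853299]), [np.float64(0.0668336331472
[... 408 characters left out ...]
0, 0.0], [-0.1, 0.4], [-0.5, 0.7], [0.0, 1.5]])
stick (array([646.82243626, -25.06909575,  -1.65443199]), [[-0.4, 0.4], [0.7, 0.6], [-0.6, -0.2], [-0.2, -0.7]])
stick (array([647.5797952 , -25.54672179,  -1.65901746,  -2.01557422]), [[-0.1, 0.2], [0.9, 0.4], [-0.7, 0.2], [-0.3, -0.3]])
pick (array([ 6.00921257e+02,  2.41686699e+02, -1.40466657e-01]), [[-1.5, -0.2], [-0.3, 0.4], [-1.0, 1.2], [-1.9, 0.6], [-1.2, -1.0], [0.1, -2.9], [2.1, -0.3], [0.5, -0.6], [0.0, 0.1], [0.1, -0.4]])
pick (array([ 6.02239169e+02,  2.41635388e+02, -1.37711320e-01, -5.71486478e+00]), [[-0.7, -0.7], [0.5, -0.2], [-0.0, 0.4], [-0.9, -0.2], [-1.2, 0.1], [-0.0, -1.9], [1.8, 0.4], [0.5, 0.1], [0.6, -0.2], [0.1, 0.9]])
```

Heights agree with the text to within a few mm. Rack is at (585,-46), yaw -0.08. The stick is near the centre of the +y bay, about 61 mm deep, and aligned with the rack. The pick is at (602,242), yaw -0.14. Now I'll swing round to it.

Units first: shifts go in shares of 200 mm and turns go in shares of 4 rad. So 35 mm / 200 = 0.175, -22 mm / 200 = -0.11.

>>> send_path(
  segments=[0.175, -0.11, 0, 0, 0, 0, 0.175, -0.11, 0, 0, 0, 0, 0.175, -0.11, 0, 0, 0, 0, 0.175, -0.11, 0, 0, 0, 0, 0.175, -0.11, 0, 0, 0, 0, 0.175, -0.11, 0, 0, 0, 0, 0.175, -0.11, 0, 0, 0, 0, 0.175, -0.11, 0, 0, 0, 0, 0.175, -0.11, 0, 0, 0, 0, 0.175, -0.11, 0, 0, 0, 0],
  finger_gap=85,
)

```text
t: 0.98
position: [494.2, -291.5, 231.3]
ee_rot: [-3.085, -0.591, 0.0]
force: [0.6, -1.1, -0.4]
grip_width: 85.4
finger_force: 0.0
```

>>> send_path(
  segments=[0, 0, 0, 0, 0, 0.026, 0, 0, 0, 0, 0, 0.026, 0, 0, 0, 0, 0, 0.026, 0, 0, 0, 0, 0, 0.026, 0, 0, 0, 0, 0, 0.026, 0, 0, 0, 0, 0, 0, 0, 0, 0, 0, 0, 0],
)

```text
t: 1.57
position: [493.5, -293.1, 231.1]
ee_rot: [3.134, -0.216, -0.001]
force: [0.0, -0.1, 0.1]
grip_width: 84.9
finger_force: 0.0
```

```bash
cat > to.py <<'E'
import sys,numpy as np
from h import manip
from scipy.spatial.transform import Rotation as R
a=[float(v) for v in sys.argv[1:]]
o=manip.get_obs();r=R.from_rotvec(o['ee_rot']);x=r.as_matrix()[:,0]
h=np.arctan2(x[1],x[0]);print('t',o['t'],'pos',np.round(o['position'],1),'head',round(h,4),'down',r.as_matrix()[:,2].round(3),'j',np.round(o['joints'],2),'w',o['grip_width'],'F',np.round(o['force'],1))
if len(a)>3: 
    x=np.array([np.cos(a[3]),np.sin(a[3]),0]);M=np.c_[x,np.cross([0,0,-1],x),[0,0,-1]]
    print('rz',round(h-a[3],4),'delta in target axes',np.round(M.T@(np.array(a[:3])-o['position']),1),'delta in present axes',np.round(r.inv().apply(np.array(a[:3])-o['position']),1))
E
python3 to.py 443.7 263.6 150 -0.14
```

```text
t 1.5667 pos [ 493.5 -293.1  231.1] head -0.1377 down [-0.  0. -1.] j [ 0.38  0.43  0.11  1.71 -0.05  1.   -1.2 ] w 84.87012209801905 F [ 0.  -0.1  0.1]
rz 0.0023 delta in target axes [-126.9 -544.3   81.1] delta in present axes [-125.7 -544.6   81.2]
```

Converted, -38.9 mm / 200 = -0.1945, -9 mm / 200 = -0.045.

>>> send_path(
  segments=[-0.045, -0.1945, 0, 0, 0, 0, -0.045, -0.1945, 0, 0, 0, 0, -0.045, -0.1945, 0, 0, 0, 0, -0.045, -0.1945, 0, 0, 0, 0, -0.045, -0.1945, 0, 0, 0, 0, -0.045, -0.1945, 0, 0, 0, 0, -0.045, -0.1945, 0, 0, 0, 0, -0.045, -0.1945, 0, 0, 0, 0, -0.045, -0.1945, 0, 0, 0, 0, -0.045, -0.1945, 0, 0, 0, 0],
  quiet=true,
)

```text
ok
```

>>> send_path(
  segments=[-0.045, -0.1945, 0.1, 0, 0, 0, -0.045, -0.1945, 0.1, 0, 0, 0, -0.045, -0.1945, 0.1, 0, 0, 0, -0.045, -0.1945, 0.1, 0, 0, 0, 0, 0, 0, 0, 0, 0, 0, 0, 0, 0, 0, 0],
  quiet=true,
)

```text
ok
```

```bash
python3 to.py 443.7 263.6 16 -0.14
python3 - <<'E'
from h import *
c=snap('wrist','w1'); r=np.clip(cv2.imread('pics/w1.png')*1.5,0,255).astype('uint8')
cv2.imwrite('pics/w1v.png',r)
E
```

```text
t 2.9 pos [445.  255.  155.5] head -0.1333 down [-0.002 -0.    -1.   ] j [-0.57  0.43 -0.06  1.96  0.04  0.76 -2.35] w 84.92158403382622 F [ 0.4 -0.4  0.2]
rz 0.0067 delta in target axes [ -2.5  -8.4 139.5] delta in present axes [ -2.1  -8.5 139.5]
```

View pics/w1v.png

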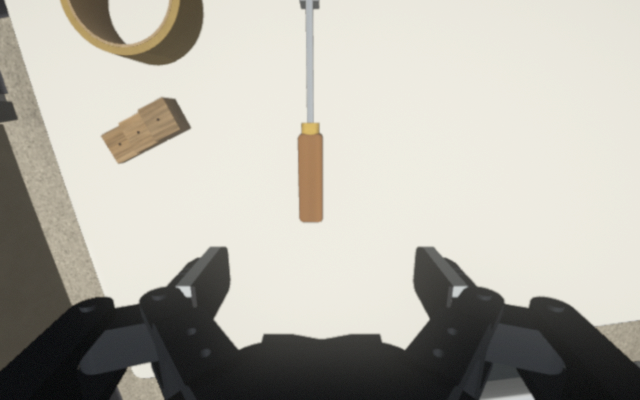

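The wrist view shows the handle's top face from (311,221) to (311,133), the hook at (310,4), and the finger tips at 228 and 416 px (centre 322).

```bash
python3 to.py 443.7 263.6 16 -0.14; python3 - <<'E'
from h import *
c=load('w1')
for u,z in [((299.5,219),32),((323,219),32),((298,134),32),((321,134),32),((310,4),23)]: print(u,onz(c,u,z).round(1))
ct=load('top0')
print(tri([(c,(310,4)),(ct,(218.2,211))]), tri([(c,(298,134)),(ct,(205.2,263.2))]), tri([(c,(299.5,220)),(ct,(199.2,304))]))
E
```

```text
t 2.95 pos [445.9 253.1 156.2] head -0.1368 down [-0.001 -0.001 -1.   ] j [-0.56  0.43 -0.06  1.96  0.04  0.76 -2.35] w 85.13599123337937 F [-0.1 -0.4 -0.3]
rz 0.0032 delta in target axes [ -3.6 -10.1 140.2] delta in present axes [ -3.4 -10.2 140.2]
(299.5, 219) [424.6 276.6  32. ]
(323, 219) [421.8 255.5  32. ]
(298, 134) [499.3 266.5  32. ]
(321, 134) [496.8 247.2  32. ]
(310, 4) [598.2 242.4  23. ]
(array([601.95227825, 243.21544463,  14.64899761]), [np.float64(1.399904155808944), np.float64(1.3999041558088154)]) (array([499.08024271, 267.07834794,  23.52233339]), [np.float64(0.08567909265693252), np.float64(0.08567909265697864)]) (array([420.78228736, 277.74363545,  23.05186149]), [np.float64(0.0139072047765955), np.float64(0.013907204776743436)])
```

Converted, 25 mm / 200 = 0.125, 20 mm / 200 = 0.1, 0.003 rad / 4 = 0.0008.

>>> send_path(
  segments=[-0.015, -0.05, 0.075, 0, 0, 0.0008, 0, 0, 0.125, 0, 0, 0, 0, 0, 0.125, 0, 0, 0, 0, 0, 0.125, 0, 0, 0, 0, 0, 0.125, 0, 0, 0, 0, 0, 0.1, 0, 0, 0, 0, 0, 0.05, 0, 0, 0, 0, 0, 0, 0, 0, 0, 0, 0, 0, 0, 0, 0, 0, 0, 0, 0, 0, 0],
  quiet=true,
)

```text
ok
```

```bash
python3 to.py 443.7 263.6 5 -0.14
```

```text
t 3.7833 pos [445.6 263.2  13. ] head -0.1446 down [ 0.002  0.001 -1.   ] j [-0.6   0.65 -0.04  2.07  0.07  0.41 -2.41] w 85.06344129417296 F [-0.2  0.1  0.2]
rz -0.0046 delta in target axes [-2.  -0.1  8. ] delta in present axes [-2.  -0.1  8. ]
```

Converted, 7 mm / 200 = 0.035, -1.5 mm / 200 = -0.0075, -0.004 rad / 4 = -0.001.

>>> send_path(
  segments=[-0.0075, 0, 0.035, 0, 0, -0.001, 0, 0, 0, 0, 0, 0, 0, 0, 0, 0, 0, 0, 0, 0, 0, 0, 0, 0, 0, 0, 0, 0, 0, 0, 0, 0, 0, 0, 0, 0, 0, 0, 0, 0, 0, 0, 0, 0, 0, 0, 0, 0, 0, 0, 0, 0, 0, 0, 0, 0, 0, 0, 0, 0],
  finger_gap=0,
  squeeze=60,
)

```text
t: 4.62
position: [443.4, 263.7, 5.1]
ee_rot: [-3.133, 0.22, -0.001]
force: [-1.2, 0.7, 5.8]
grip_width: 21.2
finger_force: 59.2
```

>>> send_path(
  segments=[0, 0, -0.1, 0, 0, 0, 0, 0, -0.1, 0, 0, 0, 0, 0, -0.1, 0, 0, 0, 0, 0, -0.1, 0, 0, 0, 0, 0, -0.1, 0, 0, 0, 0, 0, 0, 0, 0, 0, 0, 0, 0, 0, 0, 0, 0, 0, 0, 0, 0, 0],
)

```text
t: 5.28
position: [442.9, 263.2, 104.1]
ee_rot: [3.133, -0.22, -0.001]
force: [0.0, 0.3, -0.4]
grip_width: 20.9
finger_force: 58.7
```

```bash
python3 to.py 0 0 0 0
python3 - <<'E'
from h import *
snap('wrist','w2');snap('scene','s2');snap('top','t2')
w=cv2.imread('pics/w2.png')[:,200:440]; s=cv2.imread('pics/s2.png')[200:400,200:360]
s=cv2.resize(s,(320,400)); t=cv2.resize(cv2.imread('pics/t2.png')[170:350,160:268],(240,400))
cv2.imwrite('pics/v2.png',np.clip(np.hstack([w,s,t])*1.5,0,255).astype('uint8'))
E
```

```text
t 5.2833 pos [442.9 263.2 104.1] head -0.1401 down [-0.001 -0.    -1.   ] j [-0.59  0.5  -0.06  2.01  0.05  0.63 -2.39] w 20.896730015359022 F [ 0.   0.3 -0.4]
rz -0.1401 delta in target axes [-442.9  263.2  104.1] delta in present axes [-401.7  322.5  104.5]
```

View pics/v2.png

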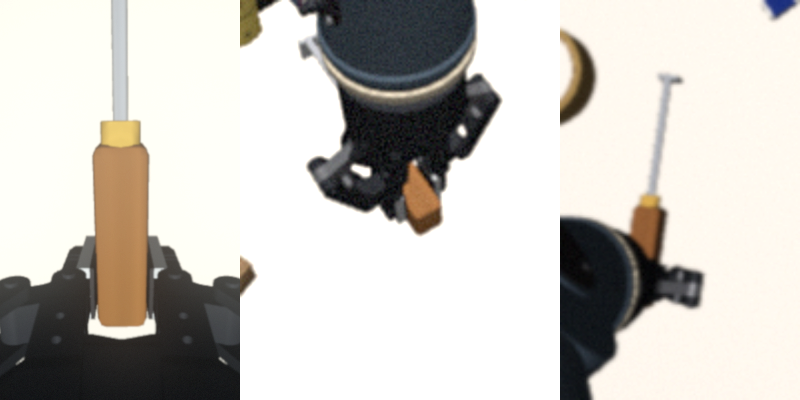

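The pick is held, and the rod is aligned with the tool. Top shows the hook at px ≈(209.5,205.1), scene at ≈(232.5,222.5).

```bash
python3 - <<'E'
from h import *
t,s=load('t2'),load('s2')
print(onz(t,(209.5,205.1),122).round(1), tri([(t,(209.5,205.1)),(s,(232.5,222.5))]))
o=manip.get_obs()
print('expect hook',o['position'][0]+159*np.cos(.14),o['position'][1]-159*np.sin(.14),'z',o['position'][2]-5.1+22)
E
# approach pose: rack (585,-46) yaw -.08; hook at rack x=-40,y=25, pick raised 60
python3 - <<'E'
import numpy as np
R=np.array([[np.cos(.08),np.sin(.08)],[-np.sin(.08),np.cos(.08)]])
for hx in(-40,103,-70): print(hx,np.array([585,-46])+R@[hx-159,25.2])
E
python3 to.py 387.5 -5 65 -0.08
```

```text
[599.4 238.2 122. ] (array([602.59242625, 242.31786497, 110.41582886]), [np.float64(2.04359664769278), np.float64(2.0435966476927954)])
expect hook 600.1322596264829 240.9258573429105 z 120.54173926651906
-40 [388.65031073  -4.9775729 ]
103 [531.19295474 -16.40537414]
-70 [358.74625954  -2.58013208]
t 5.4333 pos [442.7 263.1 103.6] head -0.1401 down [-0.002 -0.001 -1.   ] j [-0.59  0.5  -0.06  2.01  0.05  0.63 -2.39] w 20.95269257179428 F [-0.6 -0.1 -1. ]
rz -0.0601 delta in target axes [-33.6 271.7  38.6] delta in present axes [-17.1 273.1  39. ]
```

Converted, 34 mm / 200 = 0.17, 1.2 mm / 200 = 0.006, -0.06 rad / 4 = -0.015.

>>> send_path(
  segments=[0.006, 0.17, 0, 0, 0, 0, 0.006, 0.17, 0, 0, 0, 0, 0.006, 0.17, 0, 0, 0, 0, 0.006, 0.17, 0, 0, 0, 0, 0.006, 0.17, 0, 0, 0, 0, 0.006, 0.17, 0, 0, 0, 0, 0.006, 0.17, 0, 0, 0, 0, 0.006, 0.17, 0, 0, 0, 0, 0, 0, 0, 0, 0, -0.015, 0, 0, 0, 0, 0, 0],
  quiet=true,
)

```text
ok
```

>>> send_path(
  segments=[0, 0, 0, 0, 0, 0, 0, 0, 0, 0, 0, 0, 0, 0, 0, 0, 0, 0],
  quiet=true,
)

```text
ok
```

```bash
python3 to.py 413.6 -7 24 -0.08
python3 - <<'E'
from h import *
snap('wrist','w3');snap('scene','s3');snap('top','t3')
s=cv2.resize(cv2.imread('pics/s3.png')[90:290,270:430],None,fx=2.5,fy=2.5,interpolation=2); t=cv2.resize(cv2.imread('pics/t3.png')[115:315,290:450],None,fx=2.5,fy=2.5,interpolation=2)
cv2.imwrite('pics/v3.png',np.clip(np.hstack([s,t])*1.5,0,255).astype('uint8'))
E
```

```text
t 6.5167 pos [414.9  -6.  104.5] head -0.0791 down [-0.  0. -1.] j [-0.02  0.39 -0.11  2.25  0.08  0.51 -1.84] w 20.55427352691387 F [ 0.1  0.8 -1.4]
rz 0.0009 delta in target axes [-1.2  1.1 80.5] delta in present axes [-1.2  1.1 80.5]
```

View pics/v3.png

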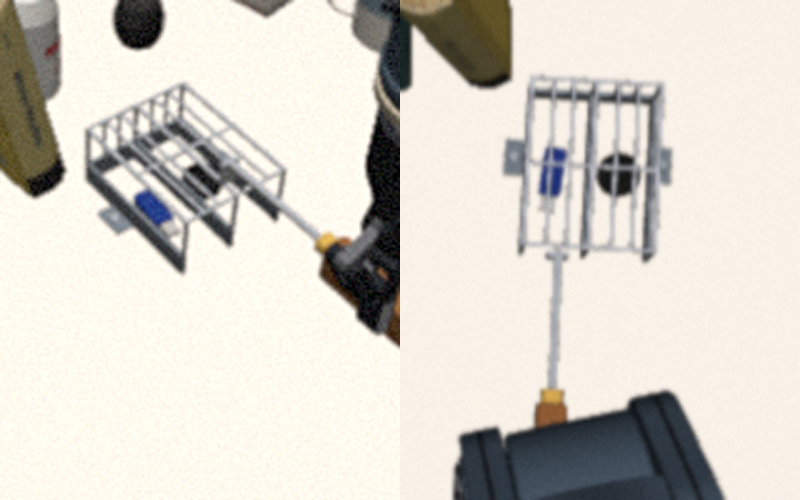

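Top shows the hook at px ≈(352.4,217), just in front of the left bay.

Converted, 20 mm / 200 = 0.1, -2 mm / 200 = -0.01.

```bash
python3 - <<'E'
from h import *
t,s=load('t3'),load('s3')
M=np.array([[np.cos(.08),-np.sin(.08)],[np.sin(.08),np.cos(.08)]])
tp=(352.4,217);sp=(270+228/2.5,90+160/2.5)
for X in (onz(t,tp,121),tri([(t,tp),(s,sp)])[0],np.r_[manip.get_obs()['position'][:2]+159*np.array([np.cos(.079),-np.sin(.079)]),121]): print(X.round(1),(M@(X[:2]-[585,-46])).round(1))
E
```

```text
[573.2 -17.4 121. ] [-14.1  27.6]
[573.8 -16.7 122.3] [-13.5  28.3]
[573.3 -18.9 121. ] [-13.8  26.1]
```

>>> send_path(
  segments=[-0.01, 0.005, 0.1, 0, 0, 0, 0, 0, 0.1, 0, 0, 0, 0, 0, 0.1, 0, 0, 0, 0, 0, 0.1, 0, 0, 0, 0, 0, 0, 0, 0, 0, 0, 0, 0, 0, 0, 0, 0, 0, 0, 0, 0, 0],
)

```text
t: 7.25
position: [412.8, -7.8, 25.3]
ee_rot: [3.139, -0.125, 0.0]
force: [-0.0, -1.0, -0.9]
grip_width: 21.0
finger_force: 58.9
```

```bash
python3 to.py 531.2 -16.4 24 -0.08
```

```text
t 7.25 pos [412.8  -7.8  25.3] head -0.0797 down [ 0. -0. -1.] j [-0.05  0.56 -0.06  2.33  0.13  0.26 -1.88] w 21.016664467495946 F [-0.  -1.  -0.9]
rz 0.0003 delta in target axes [118.7  -0.9   1.3] delta in present axes [118.7  -0.8   1.3]
```

Converted, 15 mm / 200 = 0.075, 13 mm / 200 = 0.065.

>>> send_path(
  segments=[0.075, 0, 0, 0, 0, 0, 0.075, 0, 0, 0, 0, 0, 0.075, 0, 0, 0, 0, 0, 0.075, 0, 0, 0, 0, 0, 0.075, 0, 0, 0, 0, 0, 0.075, 0, 0, 0, 0, 0, 0.075, 0, 0, 0, 0, 0, 0.065, 0, 0, 0, 0, 0, 0, 0, 0, 0, 0, 0, 0, 0, 0, 0, 0, 0],
)

```text
t: 8.08
position: [530.8, -17.5, 25.8]
ee_rot: [-3.139, 0.127, -0.003]
force: [-0.2, -0.1, -0.1]
grip_width: 20.9
finger_force: 58.9
```

```bash
python3 to.py 531.2 -16.4 5 -0.08
python3 - <<'E'
from h import *
snap('wrist','w4');snap('scene','s4');snap('top','t4')
s=cv2.resize(cv2.imread('pics/s4.png')[100:180,290:370],None,fx=5,fy=5,interpolation=2); t=cv2.resize(cv2.imread('pics/t4.png')[135:215,325:405],None,fx=5,fy=5,interpolation=2)
cv2.imwrite('pics/v4.png',np.clip(np.hstack([s,t])*1.5,0,255).astype('uint8'))
E
```

```text
t 8.0833 pos [530.8 -17.5  25.8] head -0.0806 down [ 0.002  0.    -1.   ] j [ 0.    0.64 -0.09  2.03  0.12  0.47 -1.83] w 20.947936367875933 F [-0.2 -0.1 -0.1]
rz -0.0006 delta in target axes [ 0.3 -1.1 20.8] delta in present axes [ 0.3 -1.1 20.8]
```

View pics/v4.png

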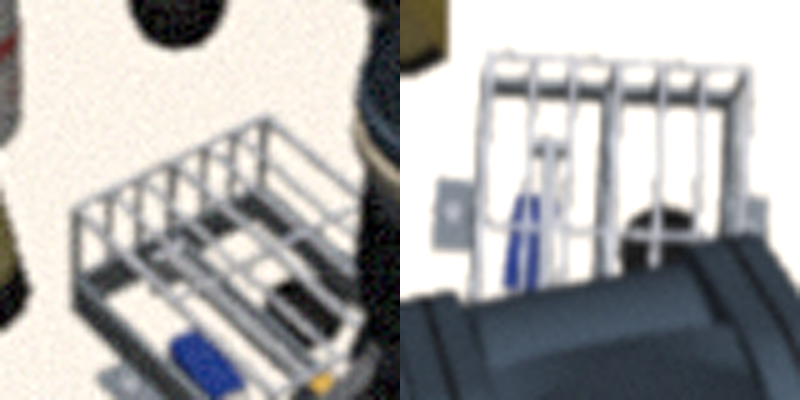

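The hook shows in top at crop (149,148), i.e. px (354.8,164.6). It lies beyond the stick's blunt end (row ≈174) and in front of the back wall.

```bash
python3 - <<'E'
from h import *
t=load('t4')
M=np.array([[np.cos(.08),-np.sin(.08)],[np.sin(.08),np.cos(.08)]])
X=onz(t,(354.8,164.6),44); print(X.round(1),(M@(X[:2]-[585,-46])).round(1))
X=onz(load('top0'),(352.5,174.2),9); print('blunt',X.round(1),(M@(X[:2]-[585,-46])).round(1))
E
```

```text
[685.7 -29.6  44. ] [99.  24.4]
blunt [673.8 -26.9   9. ] [87.  26.1]
```

Converted, 7 mm / 200 = 0.035, 5.5 mm / 200 = 0.0275.

>>> send_path(
  segments=[0.02, -0.005, 0, 0, 0, 0, 0, 0, 0.035, 0, 0, 0, 0, 0, 0.035, 0, 0, 0, 0, 0, 0.0275, 0, 0, 0, 0, 0, 0, 0, 0, 0, 0, 0, 0, 0, 0, 0, 0, 0, 0, 0, 0, 0, 0, 0, 0, 0, 0, 0],
)

```text
t: 8.9
position: [534.0, -16.8, 4.7]
ee_rot: [3.139, -0.126, -0.001]
force: [0.2, -0.8, -0.9]
grip_width: 21.0
finger_force: 60.7
```

```bash
python3 to.py 418 -7 5.5 -0.08
```

```text
t 8.9 pos [534.  -16.8   4.7] head -0.0802 down [-0.001 -0.    -1.   ] j [-0.    0.68 -0.08  2.03  0.13  0.43 -1.83] w 21.01112729160795 F [ 0.2 -0.8 -0.9]
rz -0.0002 delta in target axes [-116.4   -0.5   -0.8] delta in present axes [-116.4   -0.5   -0.7]
```

Converted, -4 mm / 200 = -0.02, -0.7 mm / 200 = -0.0035.

>>> send_path(
  segments=[-0.02, 0, -0.0035, 0, 0, 0, -0.02, 0, 0, 0, 0, 0, -0.02, 0, 0, 0, 0, 0, -0.02, 0, 0, 0, 0, 0, -0.02, 0, 0, 0, 0, 0, -0.02, 0, 0, 0, 0, 0, -0.02, 0, 0, 0, 0, 0, -0.02, 0, 0, 0, 0, 0, -0.02, 0, 0, 0, 0, 0, -0.02, 0, 0, 0, 0, 0],
  lines="1,4",
)

```text
t: 9.73
position: [494.1, -13.6, 5.9]
ee_rot: [3.139, -0.126, 0.0]
force: [1.1, 0.1, -1.3]
```

>>> send_path(
  segments=[-0.025, 0, 0, 0, 0, 0, -0.025, 0, 0, 0, 0, 0, -0.025, 0, 0, 0, 0, 0, -0.025, 0, 0, 0, 0, 0, -0.025, 0, 0, 0, 0, 0, -0.025, 0, 0, 0, 0, 0, -0.025, 0, 0, 0, 0, 0, 0, 0, 0, 0, 0, 0],
  lines="1,4",
)

```text
t: 10.4
position: [458.2, -10.8, 5.8]
ee_rot: [3.139, -0.126, -0.002]
force: [-0.9, 0.2, 0.1]
```

```bash
python3 - <<'E'
from h import *
snap('wrist','w5');snap('scene','s5')
s=cv2.resize(cv2.imread('pics/s5.png')[100:200,290:400],(440,400),interpolation=2); w=cv2.resize(cv2.imread('pics/w5.png')[0:400,140:500],(360,400))
cv2.imwrite('pics/v5.png',np.clip(np.hstack([s,w])*1.4,0,255).astype('uint8'))
E
```

```text
(no output)
```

View pics/v5.png

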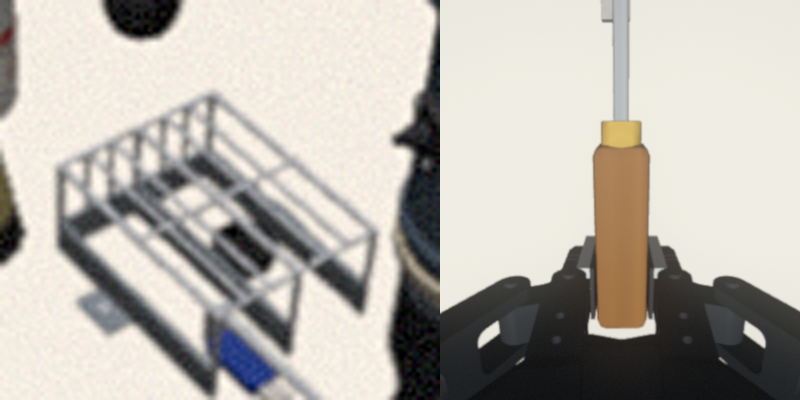

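The stick is coming out with the hook against its blunt end, the plug a few mm left of the rod. The cap is undisturbed. I'll continue the drag.

Converted, -5 mm / 200 = -0.025.

>>> send_path(
  segments=[-0.025, 0, 0, 0, 0, 0, -0.025, 0, 0, 0, 0, 0, -0.025, 0, 0, 0, 0, 0, -0.025, 0, 0, 0, 0, 0, -0.025, 0, 0, 0, 0, 0, -0.025, 0, 0, 0, 0, 0, -0.025, 0, 0, 0, 0, 0, -0.025, 0, 0, 0, 0, 0, -0.025, 0, 0, 0, 0, 0, 0, 0, 0, 0, 0, 0],
)

```text
t: 11.33
position: [413.3, -7.2, 5.8]
ee_rot: [3.139, -0.126, -0.002]
force: [-0.1, -0.1, -1.0]
grip_width: 21.0
finger_force: 60.7
```

>>> send_path(
  segments=[-0.02, 0, 0, 0, 0, 0, -0.015, 0, 0, 0, 0, 0, 0, 0, 0, 0, 0, 0, 0, 0, 0, 0, 0, 0, 0, 0, 0, 0, 0, 0],
)

```text
t: 11.75
position: [407.9, -6.6, 5.9]
ee_rot: [-3.139, 0.126, -0.0]
force: [-0.6, -0.2, -0.6]
grip_width: 20.9
finger_force: 60.7
```

```bash
python3 to.py 413 -7 5 -0.08
python3 - <<'E'
from h import *
snap('wrist','w6');snap('scene','s6');snap('top','t6')
s=cv2.resize(cv2.imread('pics/s6.png')[110:210,290:400],(440,400),interpolation=2); w=cv2.resize(cv2.imread('pics/w6.png')[0:400,140:500],(360,400))
cv2.imwrite('pics/v6.png',np.clip(np.hstack([s,w])*1.4,0,255).astype('uint8'))
E
```

```text
t 11.75 pos [407.9  -6.6   5.9] head -0.0802 down [ 0.  0. -1.] j [-0.06  0.6  -0.05  2.35  0.15  0.19 -1.9 ] w 20.93424042269865 F [-0.6 -0.2 -0.6]
rz -0.0002 delta in target axes [ 5.1 -0.   0.9] delta in present axes [ 5.1 -0.   0.9]
```

View pics/v6.png

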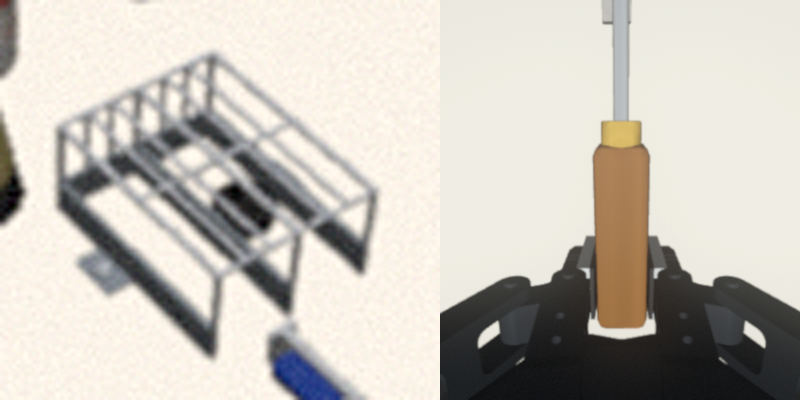

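The stick lies fully in front of the rack, its middle about 47 mm before the front, and the rod passes clear above it. I'll set the pick down here.

Converted, 0.8 mm / 200 = 0.004.

>>> send_path(
  segments=[0, 0, 0.004, 0, 0, 0, 0, 0, 0, 0, 0, 0, 0, 0, 0, 0, 0, 0],
  lines="1,4",
)

```text
t: 12.15
position: [407.7, -6.6, 5.0]
ee_rot: [-3.139, 0.126, 0.0]
force: [-0.4, 0.9, 0.2]
```

>>> send_path(
  segments=[0, 0, 0, 0, 0, 0, 0, 0, 0, 0, 0, 0, 0, 0, 0, 0, 0, 0, 0, 0, 0, 0, 0, 0, 0, 0, 0, 0, 0, 0, 0, 0, 0, 0, 0, 0, 0, 0, 0, 0, 0, 0, 0, 0, 0, 0, 0, 0],
  finger_gap=85,
)

```text
t: 12.82
position: [407.7, -6.6, 5.1]
ee_rot: [-3.139, 0.126, 0.0]
force: [-0.2, 0.1, -0.3]
grip_width: 85.1
finger_force: 0.0
```

>>> send_path(
  segments=[0, 0, -0.05, 0, 0, 0, 0, 0, -0.1, 0, 0, 0, 0, 0, -0.1, 0, 0, 0, 0, 0, -0.15, 0, 0, 0, 0, 0, -0.15, 0, 0, 0, 0, 0, -0.15, 0, 0, 0, 0, 0, 0, 0, 0, 0, 0, 0, 0, 0, 0, 0, 0, 0, 0, 0, 0, 0, 0, 0, 0, 0, 0, 0],
)

```text
t: 13.65
position: [407.0, -6.7, 144.2]
ee_rot: [3.139, -0.126, -0.003]
force: [0.1, 0.2, 0.2]
grip_width: 85.0
finger_force: 0.0
```

```bash
python3 - <<'E'
from h import *
snap('wrist','w7');snap('scene','s7');snap('top','t7')
s=cv2.resize(cv2.imread('pics/s7.png')[110:230,290:422],(440,400),interpolation=2); w=cv2.resize(cv2.imread('pics/w7.png')[0:400,140:500],(360,400))
cv2.imwrite('pics/v7.png',np.clip(np.hstack([s,w])*1.4,0,255).astype('uint8'))
E
```

```text
(no output)
```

View pics/v7.png

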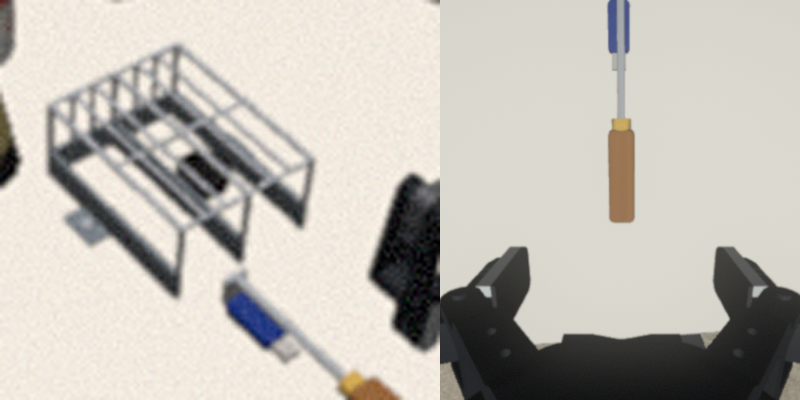

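The pick lies flat and released, the stick rests on the bench in front of the rack, the cap is unmoved and the gripper is clear.

```bash
python3 -c "
from workcell import manip
print(manip.finish_job())"
```

```text
the job is handed in; nothing more can be done
None
```

I handed the job in at about 14 s (no verdict was returned): the stick lies fully out on the bench about 47 mm in front of the rack, the pick is set down and released with its rod clear above the stick, and the dust cap looks unmoved.

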